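# Find the full jaggery tin by feel

## Task

Of the three identical steel jaggery tins on the counter one holds a whole block and the other two only a leftover piece: feel by lifting which is the heaviest, and stand the two light tins upright in the low metal tray, where they wait to be refilled. Finish with the heaviest tin in the gripper, held up still and upright for the cook, clear of everything with its underside at least 10 cm above the counter; the program ends while it is held. Keep the tins upright and set them down rather than dropping them, and leave the black tumbler, the white pickle jar and the lidded pan where they are.

Things in the scene. Friction and masses are not known exactly. Their poses are not given: they have to be found in the camera images.
- tin_1: one of 3 identical closed steel tins, 67 mm across (lid, top 20 mm: 69), 105 mm high, lid fixed; origin: centre of underside, z up, upright on the counter (z=0) at the start. Holds a loose hard block, unseen; in all 0.16-0.22 kg with a leftover piece, 0.38-0.46 kg with the whole block; which is heavy changes from run to run. Grip the straight sides 35-80 mm up, 20-30 N
- tin_2: one of 3 identical closed steel tins, 67 mm across (lid, top 20 mm: 69), 105 mm high, lid fixed; origin: centre of underside, z up, upright on the counter (z=0) at the start. Holds a loose hard block, unseen; in all 0.16-0.22 kg with a leftover piece, 0.38-0.46 kg with the whole block; which is heavy changes from run to run. Grip the straight sides 35-80 mm up, 20-30 N
- tin_3: one of 3 identical closed steel tins, 67 mm across (lid, top 20 mm: 69), 105 mm high, lid fixed; origin: centre of underside, z up, upright on the counter (z=0) at the start. Holds a loose hard block, unseen; in all 0.16-0.22 kg with a leftover piece, 0.38-0.46 kg with the whole block; which is heavy changes from run to run. Grip the straight sides 35-80 mm up, 20-30 N
- tray: low open metal tray, fixed to the counter, 140 mm along x, 330 mm along y (flange: 154 x 356), 18 mm high, floor and walls 4 mm thick; origin at the centre of its underside, on the counter; empty at the start. Three tins fit in a row along its y, 100 mm apart
- tumbler: bystander: open black plastic tumbler, 72 mm across the rim, 85 mm high; origin at the centre of its underside
- pickle_jar: bystander: round white ceramic pickle jar with knobbed lid, 86 mm across, 96 mm high; origin at the centre of its underside
- pan: bystander: round steel pan with its lid on, 168 mm across, black knob, 80 mm high; origin at the centre of its underside
Not all that is in view belongs to the job. What is shaped like the tin_3 but red is not meant.

How it is judged:
By the outcome, as a careful person would: the job done as asked, in the order asked, and still so for the second after the job is handed in, while the arm keeps its last pose, push and grip.
It also fails if it takes over 72 s, if anything falls off the work surface, if the arm or the gripper's body presses on something with over 40 N, if the wrist force passes 120 N, or if a joint passes its speed limit or range.

## Robot

A 6-joint arm with a two-finger parallel gripper is mounted at the origin on the work surface. World frame = base frame: x ahead of the robot, y to its left, z up, the work surface at z = 0. Lengths are in m, angles in rad, forces in N, time in s.
With the tool pointing down it reaches from about 0.3 to 0.85 m from the base axis. Payload 4.2 kg.
Tool frame: the origin (TCP) lies midway between the tips of the shut fingers; the grasp point (between the pads) lies 19 mm behind it; z points along the fingers, y is the line along which they close (so a half turn about z gives the same grasp; the last joint's range is limited). The gripper opens to 91 mm and grips with 3 to 60 N. Pads are 32 mm wide; open, the fingers measure 118 mm over their backs; the gripper's body (76 mm by 178 mm) begins 60 mm behind the grasp point.
Start: joints at [-1.298, 0.32, 1.565, -0, 1.257, -0.02], TCP at [0.166, -0.551, 0.214] pointing down, gripper open.
Joint ranges: [-3.11, 3.11], [-0.84, 2.01], [0.21, 2.61], [-1.34, 4.49], [0.05, 2.63], [-2.56, 2.56]. Speed limits (rad/s): [2.57, 2.57, 3.14, 3.14, 3.14, 3.14].

## Interface

Orientations are given as a 3x3 rotation matrix whose columns are the frame's x, y, z axes.
In Python, from rig import arm, optics gives the robot as it stands.
- The arm moves only by the shell command python3 -m inch 'ROWS' [FORCE]. ROWS is JSON, a list of rows, each a list of 7 numbers: the shift along the tool's x, y, z in mm, then the turn, a rotation vector about the tool's x, y, z in degrees, then the finger opening in mm, from 0 to 91.2. A call has 1 to 12 rows; each row shifts and turns the commanded pose from where the row before left it, along the tool's axes as they then stand; what a row does not reach is not made up. A row lasts 1/10 s, in which the tool goes at most 50 mm and 8.59 degrees, less where a joint would pass 70% of its speed; a pose out of reach is approached as far as the arm can. A call with a gripper value outside its range is refused whole. The fingers move at their own pace and stop on an object; FORCE is the grip in N (left out, the last holds). Time passes only in rows, so rows that do not move let the fingers close. It gives the time, the measured TCP pose, the force, the opening and the grip force at its end, in the units of the state.
- arm.read_state(): the state, without advancing time (a new reading comes with each control period).
- optics.snapshot(name): name is "side" or "top"; returns a dict with "image" (400x640x3 uint8, red, green, blue), "camera_matrix" (3x3 intrinsics, pixels), "D" ([k1, k2, p1, p2, k3] as OpenCV has them; the pictures are not rectified), "view" (4x4, takes a point from world to camera coordinates). Camera axes: x right, y up, looking along -z (the intrinsics and any distortion apply to the point x, -y, -z); pixel columns grow to the right and rows downward; lengths in m; the calibration is good to about 2 mm. A picture is of the moment at which its call begins. There is no depth.
- arm.close_job(): hands the job in; it is judged then, once.
The state is a dict: "time": time; "joint_pos": joint angles; "qvel": joint speeds; "joint_torque": joint torques, N m; "eef_pos": TCP position; "tcp_rot": TCP orientation; "wrist_force": force on the tool from outside, world axes, zero at the start; "wrist_torque": the same for the moment, N m; "width": finger opening in m; "finger_force": force on a finger pad.
Only numpy, scipy, OpenCV 4.12 (cv2) and the standard library are available. Lean on these libraries where they do the work, as an engineer would, in place of code of your own. Each camera call takes 0.05 s, during which the arm holds its last target. There are 200 camera calls.

## Working session

There is one attempt and no reset: what is moved stays moved. The work goes in short steps, Python scripts to look and compute and a shell command to move; the robot and the scene stay as the last step left them, time stands still between calls to the robot, and variables do not carry over. Pictures are saved under pics/ and viewed, at most 10 in all, crops included, and the job is handed in when it is done.

```bash
ls; mkdir -p pics; python3 - <<'E'
from rig import arm, optics
import cv2, numpy as np
for n in("side","top"):
    s=optics.snapshot(n); cv2.imwrite(f"pics/{n}0.png",s["image"][:,:,::-1])
    print(n,np.round(s["camera_matrix"],1).tolist(),s["D"],np.round(s["view"],3).tolist())
st=arm.read_state();print(st)
E
```

```text
pics
side [[392.8, 0.0, 316.0], [0.0, 392.8, 211.8], [0.0, 0.0, 1.0]] [-0.00814723  0.          0.          0.          0.        ] [[1.0, -0.023, -0.002, -0.544], [0.018, 0.709, 0.705, -0.043], [-0.015, -0.705, 0.709, -1.093], [0.0, 0.0, 0.0, 1.0]]
top [[418.6, 0.0, 313.8], [0.0, 418.6, 205.2], [0.0, 0.0, 1.0]] [0.01917324 0.         0.         0.         0.        ] [[-0.023, -0.999, -0.026, 0.07], [0.996, -0.025, 0.089, -0.565], [-0.09, -0.024, 0.996, -1.247], [0.0, 0.0, 0.0, 1.0]]
{'time': 0.1, 'joint_pos': array([-1.29804818e+00,  3.20234591e-01,  1.56555826e+00, -2.99862328e-05,
        1.25741643e+00, -1.99696407e-02]), 'qvel': array([ 0.00073402, -0.0017652 , -0.00389815, -0.00216442,  0.00193388,
       -0.00022474]), 'joint_torque': array([ 6.87530191e-04, -4.13333380e+01, -2.32509792e+01,  7.29280408e-02,
        4.22378560e-02, -5.59751788e-05]), 'eef_pos': array([ 0.16580368, -0.55009555,  0.21320009]), 'tcp_rot': array([[ 9.57460508e-01,  2.88563963e-01, -4.62954833e-04],
       [ 2.88564334e-01, -9.57459255e-01,  1.54917619e-03],
       [ 3.77603148e-06, -1.61686728e-03, -9.99998693e-01]]), 'wrist_force': array([ 0.27345376,  0.87028894, -0.38559188]), 'wrist_torque': array([-0.01184659, -0.02625615,  0.01133779]), 'finger_force': 0.0, 'width': 0.09117498276146636}
```

View pics/side0.png

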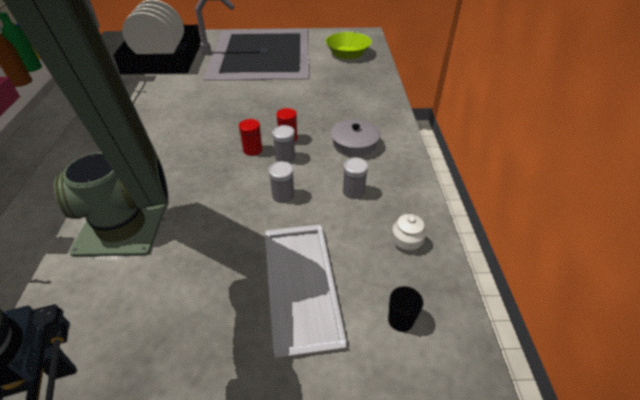

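View pics/top0.png

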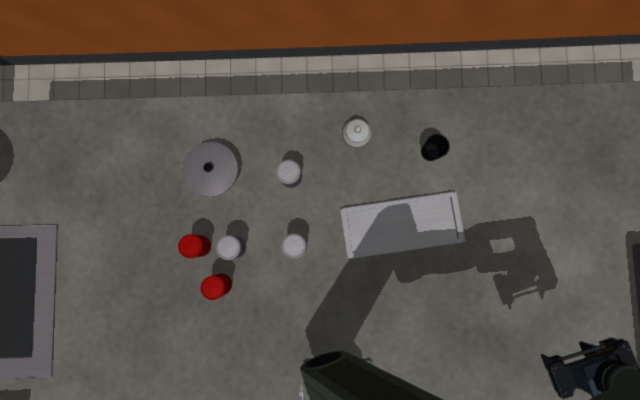

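The side view shows grey tins with lids at about (284,131), (281,169) and (355,164), red decoys at (251,137) and (287,125), and tray corners at (265,230), (322,226), (344,346) and (274,355). In the top view the tins are at (289,172), (229,247) and (294,245), and the tray corners at (341,208), (455,192), (464,242) and (349,257). Next I'll triangulate the lid tops and the tray corners.

```bash
cat > h.py <<'E'
import cv2, numpy as np
from rig import arm, optics
def snap(n,f=None):
    s=optics.snapshot(n)
    if f: cv2.imwrite(f"pics/{f}.png",s["image"][:,:,::-1])
    return s
def ray(s,uv):
    p=cv2.undistortPoints(np.array([[uv]],float),s["camera_matrix"],np.array(s["D"]))[0,0]
    V=s["view"];R=V[:3,:3];c=-R.T@V[:3,3];d=R.T@np.array([p[0],-p[1],-1]);return c,d/np.linalg.norm(d)
def plane(s,uv,z):
    c,d=ray(s,uv);return c+d*(z-c[2])/d[2]
def tri(a,ua,b,ub):
    c1,d1=ray(a,ua);c2,d2=ray(b,ub)
    t=np.linalg.lstsq(np.c_[d1,-d2],c2-c1,rcond=None)[0]
    p,q=c1+t[0]*d1,c2+t[1]*d2;return (p+q)/2,np.linalg.norm(p-q)
def blob(s,uv,r,lo,hi=30):
    """centre of bright unsaturated blob near uv (min-enclosing fit of the contour)"""
    im=s["image"];u,v=map(int,uv);w=im[v-r:v+r+1,u-r:u+r+1].astype(int)
    m=((w.min(2)>lo)&(w.max(2)-w.min(2)<hi)).astype(np.uint8)
    cs=cv2.findContours(m,cv2.RETR_EXTERNAL,cv2.CHAIN_APPROX_NONE)[0]
    c=max(cs,key=cv2.contourArea);e=cv2.fitEllipse(c)
    return (e[0][0]+u-r,e[0][1]+v-r),e[1]
E
python3 - <<'E'
from h import *
S=snap("side");T=snap("top")
for us,ut in(((284,131),(229,247)),((281,169),(294,245)),((355,164),(289,172))):
    for lo in (130,150):
        a,ea=blob(S,us,14,lo);b,eb=blob(T,ut,14,lo)
        p,e=tri(S,a,T,b);print(lo,np.round(a,1),np.round(ea,1),np.round(b,1),np.round(eb,1),p.round(4),round(e,4))
tc=[(341,208),(455,192),(464,242),(349,257)]
sc=[(265,230),(274,355),(344,346),(322,226)]
sc=[(265,230),(0,0),(0,0),(322,226)]
for u,v in zip([(322,226),(344,346),(274,355),(265,230)],tc):
    p,e=tri(S,u,T,v);print(p.round(4),round(e,4), plane(T,v,.018).round(4))
for u,h in (((435,147),.085),((357,132),.09),((210,168),.06),((190,246),.105),((213,288),.105)): print(plane(T,u,h).round(3))
E
```

```text
130 [282.2 131.7] [11.8 21.2] [227.6 247.2] [18.8 19.2] [0.445  0.302  0.1048] 0.0013Traceback (most recent call last):
  File "<stdin>", line 5, in <module>
  File "h.py", line 21, in blob
    c=max(cs,key=cv2.contourArea);e=cv2.fitEllipse(c)
ValueError: max() iterable argument is empty
```

```bash
python3 - <<'E'
from h import *
S=snap("side");T=snap("top")
for us,ut in(((284,131),(229,247)),((281,169),(294,245)),((355,164),(289,172))):
    for lo in (120,130,):
      try:
        a,ea=blob(S,us,14,lo);b,eb=blob(T,ut,14,lo)
        p,e=tri(S,a,T,b);print(lo,np.round(a,1),np.round(ea,1),np.round(b,1),np.round(eb,1),p.round(4),round(e,4))
      except Exception as x: print(x)
tc=[(341,208),(455,192),(464,242),(349,257)]
for u,v in zip([(322,226),(344,346),(274,355),(265,230)],tc):
    p,e=tri(S,u,T,v);print(p.round(4),round(e,4), plane(T,v,.018).round(4))
for u,h in (((435,147),.085),((357,132),.09),((210,168),.06),((190,246),.105),((213,288),.105)): print(plane(T,u,h).round(3))
E
```

```text
120 [281.9 131.7] [12.6 22.4] [227.9 247.3] [20.4 20.9] [0.4445 0.3008 0.1056] 0.002
130 [282.2 131.6] [11.7 21.5] [227.6 247.1] [18.9 19.1] [0.445 0.302 0.105] 0.0017
120 [280.6 171.8] [22.5 30. ] [293.5 245.7] [20.6 21.2] [0.4458 0.1154 0.0948] 0.0004
130 [280.9 169.1] [15.  27.6] [293.3 245.4] [19.3 19.6] [0.447  0.115  0.1048] 0.0012
120 [354.4 167.8] [24.7 30.5] [287.7 171.2] [19.6 20.1] [0.659  0.1281 0.0952] 0.0041
130 [355.3 165. ] [14.5 25.5] [287.8 171. ] [18.1 18.5] [0.6592 0.1268 0.106 ] 0.0009
[ 0.5578 -0.0263  0.0184] 0.0031 [ 0.5563 -0.0264  0.018 ]
[ 0.595  -0.3724  0.0206] 0.0021 [ 0.5963 -0.3732  0.018 ]
[ 0.4464 -0.3899  0.0232] 0.0034 [ 0.4447 -0.3918  0.018 ]
[ 0.4071 -0.0457  0.0281] 0.001 [ 0.4073 -0.0462  0.018 ]
[ 0.722 -0.302  0.085]
[ 0.772 -0.077  0.09 ]
[0.683 0.364 0.06 ]
[0.452 0.409 0.105]
[0.332 0.344 0.105]
```

Tins are at about A (0.445, 0.302), B (0.447, 0.115) and C (0.659, 0.127), with tops at z≈0.105. The tray centre is at (0.501, -0.209) and its long axis points along (0.114, -0.993). I'll keep the closing axis at yaw 20° throughout, which stays clear of the red tins, so first I turn the tool.

```bash
cat > go.py <<'E'
import sys;from h import *
st=arm.read_state();p=st["eef_pos"];R=st["tcp_rot"];t=[float(v) for v in sys.argv[1:4]]
print("t",round(st["time"],2),"p",p.round(4),"q",st["joint_pos"].round(2),"F",st["wrist_force"].round(2),"w",round(st["width"],4),"ff",round(st["finger_force"],1))
Y=np.radians(20);Rt=np.c_[[-np.sin(Y),np.cos(Y),0],[np.cos(Y),np.sin(Y),0],[0,0,-1]]
print("rotvec deg",np.degrees(cv2.Rodrigues(R.T@Rt)[0].ravel()).round(2))
if t: print("tool mm",(R.T@(np.array(t)-p)*1000).round(1))
E
python3 -m inch '[[0,0,-10,0,0,-8.5,91],[0,0,0,0,0,-8.5,91],[0,0,0,0,0,-8.5,91],[0,0,0,0,0,-8.5,91],[0,0,0,0,0,-8.5,91],[0,0,0,0,0,-8.5,91],[0,0,0,0,0,-8.5,91],[0,0,0,0,0,-8.5,91],[0,0,0,0,0,-8.5,91],[0,0,0,0,0,-8.5,91],[0,0,0,0,0,-8.2,91],[0,0,0,0,0,0,91]]' 25
python3 go.py 0.447 0.115 0.21
```

```text
time: 1.5
eef_pos: [0.166, -0.5505, 0.2239]
tcp_rot: [[-0.341, 0.94, -0.0], [0.94, 0.341, 0.0], [0.0, 0.0, -1.0]]
wrist_force: [0.8, -0.1, -0.3]
width: 0.0906
finger_force: 0.0
t 1.5 p [ 0.166  -0.5505  0.2239] q [-1.3   0.31  1.55  0.    1.28 -1.65] F [ 0.84 -0.12 -0.3 ] w 0.0906 ff 0.0
rotvec deg [ 0.   -0.   -0.04]
tool mm [529.6 491.3  13.9]
```

```bash
python3 -m inch '[[31,29,0,0,0,0,91],[31,29,0,0,0,0,91],[31,29,0,0,0,0,91],[31,29,0,0,0,0,91],[31,29,0,0,0,0,91],[31,29,0,0,0,0,91],[31,29,0,0,0,0,91],[31,29,0,0,0,0,91],[31,29,0,0,0,0,91],[31,29,0,0,0,0,91],[31,29,0,0,0,0,91],[31,29,0,0,0,0,91]]' >/dev/null
python3 -m inch '[[31,29,0,0,0,0,91],[31,29,0,0,0,0,91],[31,29,0,0,0,0,91],[31,29,0,0,0,0,91],[31,25,0,0,0,0,91],[0,0,0,0,0,0,91],[0,0,0,0,0,0,91]]' >/dev/null
python3 go.py 0.447 0.115 0.13; python3 -c "
from h import *
a=snap('top','t1')['image'];b=snap('side','s1')['image'];cv2.imwrite('pics/c1.png',np.vstack([a[130:330,120:480],b[80:280,140:500]])[:,:,::-1])"
```

```text
t 3.4 p [0.4453 0.1122 0.2236] q [ 0.22  0.13  1.79 -0.    1.22 -0.13] F [ 0.18 -0.04 -0.31] w 0.0909 ff 0.0
rotvec deg [-0.06  0.03 -0.03]
tool mm [ 2.1  2.7 93.6]
```

View pics/c1.png

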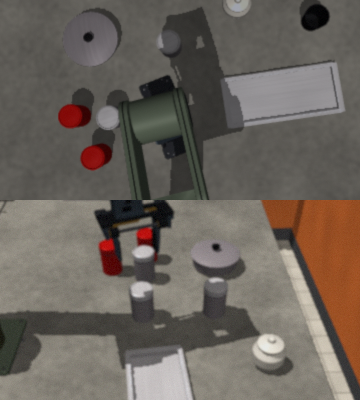

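The gripper is above B, which the arm hides in the top view, and nothing has shifted. In the side crop the fingers sit up behind B's lid, as perspective predicts. I descend and grip.

```bash
python3 -m inch '[[2,2.5,23,0,0,0,91],[0,0,30,0,0,0,91],[0,0,30,0,0,0,91],[0,0,30,0,0,0,91],[0,0,30,0,0,0,91],[0,0,25,0,0,0,91],[0,0,14,0,0,0,91],[0,0,0,0,0,0,91],[0,0,0,0,0,0,91]]' >/dev/null; python3 go.py 0.447 0.115 0.041
python3 -m inch '[[0,0,0,0,0,0,60],[0,0,0,0,0,0,60],[0,0,0,0,0,0,60],[0,0,0,0,0,0,60],[0,0,0,0,0,0,60],[0,0,0,0,0,0,60],[0,0,0,0,0,0,60],[0,0,0,0,0,0,60]]' 25; python3 go.py 0.447 0.115 0.19
```

```text
t 4.4 p [0.4474 0.1137 0.0424] q [ 0.22  0.33  2.05 -0.    0.75 -0.12] F [0.32 0.24 0.79] w 0.0914 ff 0.0
rotvec deg [ 0.02  0.01 -0.14]
tool mm [1.4 0.1 1.4]
time: 5.2
eef_pos: [0.4469, 0.1144, 0.0424]
tcp_rot: [[-0.342, 0.94, -0.0], [0.94, 0.342, -0.0], [-0.0, -0.0, -1.0]]
wrist_force: [-2.9, -2.0, 6.3]
width: 0.0681
finger_force: 25.0
t 5.2 p [0.4469 0.1144 0.0424] q [ 0.23  0.33  2.05 -0.    0.75 -0.12] F [-2.95 -2.04  6.31] w 0.0681 ff 25.0
rotvec deg [-0.02  0.02 -0.01]
tool mm [   0.5    0.3 -147.6]
```

```bash
python3 -m inch '[[0,0,-5,0,0,0,60],[0,0,-15,0,0,0,60],[0,0,-25,0,0,0,60],[0,0,-30,0,0,0,60],[0,0,-30,0,0,0,60],[0,0,-25,0,0,0,60],[0,0,-15,0,0,0,60],[0,0,-5,0,0,0,60],[0,0,0,0,0,0,60],[0,0,0,0,0,0,60],[0,0,0,0,0,0,60],[0,0,0,0,0,0,60]]' >/dev/null; python3 go.py 0.492 -0.130 0.19;python3 -m inch '[[0,0,0,0,0,0,60],[0,0,0,0,0,0,60]]'
```

```text
t 6.4 p [0.4467 0.1144 0.191 ] q [ 0.23  0.16  1.85 -0.    1.14 -0.12] F [-0.17 -0.84 -4.65] w 0.0678 ff 25.0
rotvec deg [-0.11 -0.01 -0.02]
tool mm [-245.2  -40.9    1. ]
time: 6.6
eef_pos: [0.4471, 0.1145, 0.1916]
tcp_rot: [[-0.342, 0.94, -0.001], [0.94, 0.342, -0.0], [-0.0, -0.001, -1.0]]
wrist_force: [-0.3, 0.0, -4.1]
width: 0.0678
finger_force: 25.0
```

The wrist reads about 4.2 N, so B (~0.42 kg) looks like the heavy one. I set it back down and lift A for comparison.

```bash
python3 -m inch '[[0,0,15,0,0,0,60],[0,0,28,0,0,0,60],[0,0,30,0,0,0,60],[0,0,30,0,0,0,60],[0,0,22,0,0,0,60],[0,0,12,0,0,0,60],[0,0,5,0,0,0,60],[0,0,3,0,0,0,60],[0,0,2,0,0,0,60],[0,0,1,0,0,0,60],[0,0,1,0,0,0,60],[0,0,0,0,0,0,60]]'; python3 go.py 0.447 0.115 0.0424
```

```text
time: 7.8
eef_pos: [0.4474, 0.1146, 0.0432]
tcp_rot: [[-0.342, 0.94, 0.001], [0.94, 0.342, 0.0], [-0.0, 0.001, -1.0]]
wrist_force: [0.2, 0.3, -4.5]
width: 0.068
finger_force: 25.0
t 7.8 p [0.4474 0.1146 0.0432] q [ 0.23  0.33  2.05 -0.    0.76 -0.12] F [ 0.19  0.31 -4.45] w 0.068 ff 25.0
rotvec deg [ 0.04  0.01 -0.02]
tool mm [ 0.5 -0.2  0.8]
```

```bash
python3 -m inch '[[0,0,0.5,0,0,0,60],[0,0,0.5,0,0,0,60],[0,0,0,0,0,0,60],[0,0,0,0,0,0,60]]'
```

```text
time: 8.2
eef_pos: [0.4474, 0.1145, 0.0424]
tcp_rot: [[-0.342, 0.94, 0.001], [0.94, 0.342, -0.0], [-0.0, 0.001, -1.0]]
wrist_force: [-1.1, -0.1, 3.9]
width: 0.0681
finger_force: 25.0
```

Contact with the counter shows in the force reading. I release B, rise and go to A.

```bash
python3 -m inch '[[0,0,0,0,0,0,91],[0,0,0,0,0,0,91],[0,0,0,0,0,0,91],[0,0,0,0,0,0,91],[0,0,0,0,0,0,91],[0,0,-15,0,0,0,91],[0,0,-30,0,0,0,91],[0,0,-40,0,0,0,91],[0,0,-40,0,0,0,91],[0,0,-30,0,0,0,91],[0,0,-12,0,0,0,91],[0,0,0,0,0,0,91]]'
python3 -m inch '[[20,7,0,0,0,0,91],[35,12,0,0,0,0,91],[40,14,0,0,0,0,91],[40,14,0,0,0,0,91],[30,10,0,0,0,0,91],[12,5,0,0,0,0,91],[0,0,0,0,0,0,91],[0,0,0,0,0,0,91]]' >/dev/null; python3 go.py 0.445 0.302 0.0424
```

```text
time: 9.4
eef_pos: [0.4479, 0.1147, 0.21]
tcp_rot: [[-0.342, 0.94, 0.003], [0.94, 0.342, 0.001], [-0.0, 0.003, -1.0]]
wrist_force: [-0.2, 0.7, -0.9]
width: 0.091
finger_force: 0.0
t 10.2 p [0.4445 0.3008 0.2076] q [ 0.57  0.27  1.66 -0.    1.22  0.23] F [ 0.24 -0.13 -0.03] w 0.091 ff 0.0
rotvec deg [-0.16  0.09 -0.03]
tool mm [  1.2   1.4 165.2]
```

```bash
python3 -m inch '[[1,1,15,0,0,0,91],[0,0,30,0,0,0,91],[0,0,30,0,0,0,91],[0,0,30,0,0,0,91],[0,0,30,0,0,0,91],[0,0,20,0,0,0,91],[0,0,10,0,0,0,91],[0,0,0,0,0,0,91],[0,0,0,0,0,0,91]]'
python3 -m inch '[[0,0,0,0,0,0,60],[0,0,0,0,0,0,60],[0,0,0,0,0,0,60],[0,0,0,0,0,0,60],[0,0,0,0,0,0,60],[0,0,0,0,0,0,60],[0,0,0,0,0,0,60],[0,0,0,0,0,0,60]]' 25; python3 go.py 0.445 0.302 0.21
```

```text
time: 11.1
eef_pos: [0.4463, 0.303, 0.0447]
tcp_rot: [[-0.341, 0.94, 0.001], [0.94, 0.341, 0.001], [0.0, 0.001, -1.0]]
wrist_force: [-1.0, -0.3, 0.3]
width: 0.091
finger_force: 0.0
time: 11.9
eef_pos: [0.4459, 0.3036, 0.0445]
tcp_rot: [[-0.342, 0.94, 0.001], [0.94, 0.342, 0.0], [0.0, 0.001, -1.0]]
wrist_force: [-1.3, -0.1, 6.7]
width: 0.0681
finger_force: 25.0
t 11.9 p [0.4459 0.3036 0.0445] q [ 0.58  0.43  1.88 -0.    0.84  0.23] F [-1.26 -0.14  6.68] w 0.0681 ff 25.0
rotvec deg [ 0.06 -0.01 -0.02]
tool mm [  -1.2   -1.2 -165.5]
```

```bash
python3 -m inch '[[0,0,-5,0,0,0,60],[0,0,-15,0,0,0,60],[0,0,-30,0,0,0,60],[0,0,-35,0,0,0,60],[0,0,-35,0,0,0,60],[0,0,-25,0,0,0,60],[0,0,-15,0,0,0,60],[0,0,-5,0,0,0,60],[0,0,0,0,0,0,60],[0,0,0,0,0,0,60],[0,0,0,0,0,0,60],[0,0,0,0,0,0,60]]' ; python3 go.py 0.510 -0.288 0.21;python3 -m inch '[[0,0,0,0,0,0,60],[0,0,0,0,0,0,60]]'
```

```text
time: 13.1
eef_pos: [0.4452, 0.3031, 0.2079]
tcp_rot: [[-0.342, 0.94, -0.002], [0.94, 0.342, -0.001], [-0.001, -0.002, -1.0]]
wrist_force: [0.2, -0.3, -1.9]
width: 0.0681
finger_force: 25.0
t 13.1 p [0.4452 0.3031 0.2079] q [ 0.58  0.27  1.66 -0.    1.22  0.23] F [ 0.16 -0.28 -1.93] w 0.0681 ff 25.0
rotvec deg [-0.11  0.03 -0.03]
tool mm [-577.7 -141.    -1.5]
time: 13.3
eef_pos: [0.4455, 0.3033, 0.2086]
tcp_rot: [[-0.342, 0.94, -0.0], [0.94, 0.342, -0.0], [-0.0, -0.001, -1.0]]
wrist_force: [0.9, -0.3, -1.3]
width: 0.0679
finger_force: 25.0
```

A weighs about 1.7 N, so it's light. I carry it to the far tray slot.

```bash
python3 -m inch '[[-10,-2.5,0,0,0,0,60],[-20,-5,0,0,0,0,60],[-30,-7.5,0,0,0,0,60],[-36,-9,0,0,0,0,60],[-36,-9,0,0,0,0,60],[-36,-9,0,0,0,0,60],[-36,-9,0,0,0,0,60],[-36,-9,0,0,0,0,60],[-36,-9,0,0,0,0,60],[-36,-9,0,0,0,0,60],[-36,-9,0,0,0,0,60],[-36,-9,0,0,0,0,60]]' >/dev/null
python3 -m inch '[[-36,-9,0,0,0,0,60],[-36,-9,0,0,0,0,60],[-36,-9,0,0,0,0,60],[-36,-9,0,0,0,0,60],[-30,-7,0,0,0,0,60],[-18,-4,0,0,0,0,60],[-8,-1,0,0,0,0,60],[0,0,0,0,0,0,60],[0,0,0,0,0,0,60]]' >/dev/null
python3 go.py 0.510 -0.288 0.049
```

```text
t 15.4 p [ 0.5095 -0.2935  0.2089] q [-0.54  0.34  1.54  0.    1.26 -0.89] F [ 0.54 -0.89 -1.95] w 0.068 ff 25.0
rotvec deg [-0.01 -0.06  0.01]
tool mm [  4.8   2.3 159.9]
```

```bash
python3 -m inch '[[4,2,15,0,0,0,60],[0,0,30,0,0,0,60],[0,0,32,0,0,0,60],[0,0,30,0,0,0,60],[0,0,22,0,0,0,60],[0,0,14,0,0,0,60],[0,0,7,0,0,0,60],[0,0,3,0,0,0,60],[0,0,1,0,0,0,60],[0,0,0,0,0,0,60],[0,0,0,0,0,0,60]]'
python3 -c "
from h import *
a=snap('top','t2')['image'];b=snap('side','s2')['image'];cv2.imwrite('pics/c2.png',cv2.resize(np.vstack([a[130:300,260:520],b[210:380,180:440]]),None,fx=1.7,fy=1.7)[:,:,::-1])"
```

```text
time: 16.5
eef_pos: [0.5107, -0.2905, 0.0558]
tcp_rot: [[-0.342, 0.94, 0.001], [0.94, 0.342, -0.001], [-0.001, 0.001, -1.0]]
wrist_force: [-0.2, 1.0, -2.3]
width: 0.0679
finger_force: 25.0
```

View pics/c2.png

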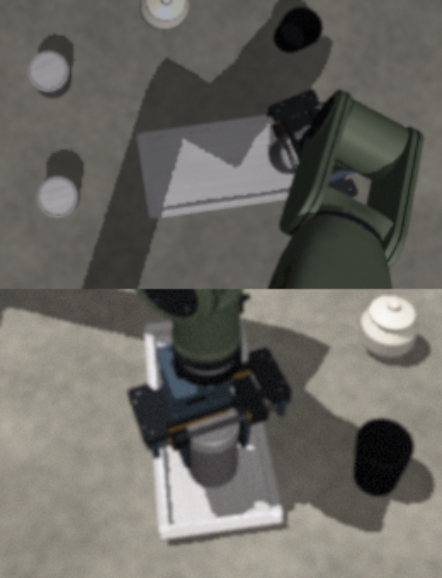

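The tin is inside the tray walls: in the side crop its base is at about x 190–237 and the walls are at 168 and 272. I lower it until it touches.

```bash
python3 -m inch '[[0,0,3,0,0,0,60],[0,0,2,0,0,0,60],[0,0,1,0,0,0,60],[0,0,1,0,0,0,60],[0,0,0,0,0,0,60],[0,0,0,0,0,0,60]]'
```

```text
time: 17.2
eef_pos: [0.5102, -0.2904, 0.0486]
tcp_rot: [[-0.342, 0.94, 0.0], [0.94, 0.342, -0.0], [-0.0, -0.0, -1.0]]
wrist_force: [-2.6, 1.3, 5.5]
width: 0.0682
finger_force: 25.0
```

```bash
python3 -m inch '[[0,0,0,0,0,0,91],[0,0,0,0,0,0,91],[0,0,0,0,0,0,91],[0,0,0,0,0,0,91],[0,0,0,0,0,0,91],[0,0,-15,0,0,0,91],[0,0,-30,0,0,0,91],[0,0,-40,0,0,0,91],[0,0,-40,0,0,0,91],[0,0,-30,0,0,0,91],[0,0,-8,0,0,0,91],[0,0,0,0,0,0,91]]' >/dev/null
python3 -m inch '[[15,12,0,0,0,0,91],[30,25,0,0,0,0,91],[35,29,0,0,0,0,91],[35,29,0,0,0,0,91],[35,29,0,0,0,0,91],[35,29,0,0,0,0,91],[35,29,0,0,0,0,91],[35,29,0,0,0,0,91],[35,29,0,0,0,0,91],[30,25,0,0,0,0,91],[20,17,0,0,0,0,91],[0,0,0,0,0,0,91]]' >/dev/null
python3 -m inch '[[0,0,0,0,0,0,91]]'>/dev/null;python3 go.py 0.659 0.127 0.0435
python3 - <<'E'
from h import *
S=snap("side");T=snap("top")
for s,u in ((T,(294,245)),(T,(229,247))):print(s["image"][u[1],u[0]])
b,_=blob(T,(293,245),14,130);print("B",plane(T,b,.105).round(4))
E
```

```text
t 19.7 p [0.6581 0.1256 0.2083] q [ 0.17  0.48  1.33 -0.    1.34 -0.18] F [ 0.88 -0.65  0.05] w 0.0915 ff 0.0
rotvec deg [-0.27 -0.    0.04]
tool mm [  1.    2.1 164.8]
[69 76 64]
[93 90 85]Traceback (most recent call last):
  File "<stdin>", line 4, in <module>
  File "h.py", line 21, in blob
    c=max(cs,key=cv2.contourArea);e=cv2.fitEllipse(c)
ValueError: max() iterable argument is empty
```

```bash
python3 -m inch '[[1,2,15,0,0,0,91],[0,0,30,0,0,0,91],[0,0,30,0,0,0,91],[0,0,30,0,0,0,91],[0,0,30,0,0,0,91],[0,0,20,0,0,0,91],[0,0,9,0,0,0,91],[0,0,0,0,0,0,91],[0,0,0,0,0,0,91]]'
python3 -m inch '[[0,0,0,0,0,0,60],[0,0,0,0,0,0,60],[0,0,0,0,0,0,60],[0,0,0,0,0,0,60],[0,0,0,0,0,0,60],[0,0,0,0,0,0,60],[0,0,0,0,0,0,60],[0,0,0,0,0,0,60]]' 25
python3 -m inch '[[0,0,-5,0,0,0,60],[0,0,-15,0,0,0,60],[0,0,-30,0,0,0,60],[0,0,-35,0,0,0,60],[0,0,-35,0,0,0,60],[0,0,-25,0,0,0,60],[0,0,-15,0,0,0,60],[0,0,-5,0,0,0,60],[0,0,0,0,0,0,60],[0,0,0,0,0,0,60],[0,0,0,0,0,0,60],[0,0,0,0,0,0,60]]' ; python3 go.py 0.492 -0.130 0.21
```

```text
time: 20.7
eef_pos: [0.6614, 0.1267, 0.048]
tcp_rot: [[-0.341, 0.94, 0.002], [0.94, 0.341, 0.0], [-0.0, 0.002, -1.0]]
wrist_force: [-0.3, 0.4, -0.1]
width: 0.0911
finger_force: 0.0
time: 21.5
eef_pos: [0.6608, 0.1272, 0.0477]
tcp_rot: [[-0.342, 0.94, 0.001], [0.94, 0.342, -0.0], [-0.0, 0.0, -1.0]]
wrist_force: [-2.0, -1.7, 5.4]
width: 0.0682
finger_force: 24.9
time: 22.7
eef_pos: [0.6603, 0.1271, 0.2107]
tcp_rot: [[-0.342, 0.94, -0.002], [0.94, 0.342, -0.001], [0.0, -0.002, -1.0]]
wrist_force: [0.1, -0.9, -2.6]
width: 0.0683
finger_force: 25.0
t 22.7 p [0.6603 0.1271 0.2107] q [ 0.17  0.48  1.32 -0.    1.34 -0.18] F [ 0.14 -0.87 -2.56] w 0.0683 ff 25.0
rotvec deg [-0.12 -0.01 -0.02]
tool mm [-184.2 -246.     1.2]
```

C weighs about 2.3 N, so it's light too and B is the heavy one. C goes into the near tray slot.

```bash
python3 -m inch '[[-8,-10,0,0,0,0,60],[-16,-21,0,0,0,0,60],[-22,-30,0,0,0,0,60],[-25,-34,0,0,0,0,60],[-25,-34,0,0,0,0,60],[-25,-34,0,0,0,0,60],[-24,-33,0,0,0,0,60],[-20,-26,0,0,0,0,60],[-13,-17,0,0,0,0,60],[-5,-6,0,0,0,0,60],[0,0,0,0,0,0,60],[0,0,0,0,0,0,60]]' >/dev/null; python3 go.py 0.492 -0.130 0.0517
```

```text
t 23.9 p [ 0.4933 -0.128   0.212 ] q [-0.28  0.22  1.71  0.    1.21 -0.63] F [ 0.52  0.28 -1.61] w 0.0684 ff 25.0
rotvec deg [ 0.04 -0.01 -0.02]
tool mm [ -1.5  -2.  160.3]
```

```bash
python3 -m inch '[[-1.5,-2,15,0,0,0,60],[0,0,30,0,0,0,60],[0,0,32,0,0,0,60],[0,0,30,0,0,0,60],[0,0,22,0,0,0,60],[0,0,14,0,0,0,60],[0,0,7,0,0,0,60],[0,0,3,0,0,0,60],[0,0,2,0,0,0,60],[0,0,1,0,0,0,60],[0,0,0,0,0,0,60],[0,0,0,0,0,0,60]]'
```

```text
time: 25.1
eef_pos: [0.4919, -0.1307, 0.0565]
tcp_rot: [[-0.342, 0.94, 0.001], [0.94, 0.342, -0.0], [-0.001, 0.001, -1.0]]
wrist_force: [-0.2, -0.4, -2.2]
width: 0.0683
finger_force: 25.0
```

```bash
python3 -m inch '[[0,0,2,0,0,0,60],[0,0,1.5,0,0,0,60],[0,0,1,0,0,0,60],[0,0,0.5,0,0,0,60],[0,0,0,0,0,0,60],[0,0,0,0,0,0,60]]'
```

```text
time: 25.7
eef_pos: [0.4915, -0.1307, 0.0516]
tcp_rot: [[-0.342, 0.94, 0.0], [0.94, 0.342, -0.0], [-0.0, 0.0, -1.0]]
wrist_force: [-2.2, -0.5, 5.7]
width: 0.0681
finger_force: 24.9
```

Contact came where expected. I release, rise and go back to B: delta (-44.5, 245) mm, which is tool (245.5, 42).

```bash
python3 -m inch '[[0,0,0,0,0,0,91],[0,0,0,0,0,0,91],[0,0,0,0,0,0,91],[0,0,0,0,0,0,91],[0,0,0,0,0,0,91],[0,0,-15,0,0,0,91],[0,0,-30,0,0,0,91],[0,0,-40,0,0,0,91],[0,0,-40,0,0,0,91],[0,0,-30,0,0,0,91],[0,0,-5,0,0,0,91],[0,0,0,0,0,0,91]]' >/dev/null
python3 -m inch '[[12,2,0,0,0,0,91],[25,4,0,0,0,0,91],[35,6,0,0,0,0,91],[38,7,0,0,0,0,91],[38,7,0,0,0,0,91],[38,7,0,0,0,0,91],[32,5,0,0,0,0,91],[20,3,0,0,0,0,91],[8,1,0,0,0,0,91],[0,0,0,0,0,0,91],[0,0,0,0,0,0,91]]' >/dev/null
python3 go.py 0.4474 0.1145 0.0424
python3 -c "
from h import *
a=snap('top','t3')['image'];b=snap('side','s3')['image'];cv2.imwrite('pics/c3.png',cv2.resize(np.vstack([a[110:310,170:490],b[80:370,180:500]]),None,fx=1.2,fy=1.2)[:,:,::-1])"
```

```text
t 28.0 p [0.4467 0.1145 0.2102] q [ 0.23  0.14  1.81 -0.    1.19 -0.12] F [-0.91 -0.36  0.23] w 0.091 ff 0.0
rotvec deg [-0.09  0.03 -0.02]
tool mm [-1.000e-01  1.000e+00  1.678e+02]
```

View pics/c3.png

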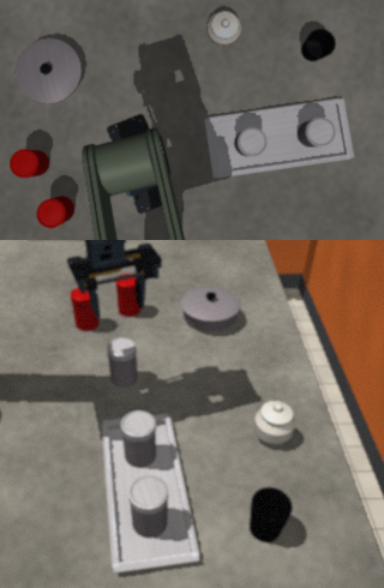

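Both light tins stand upright in the tray (side crop (140,440) and (149,505)), and the bystanders haven't moved. B is upright at (122,362). I grip and lift it.

```bash
python3 -m inch '[[0,1,15,0,0,0,91],[0,0,30,0,0,0,91],[0,0,30,0,0,0,91],[0,0,30,0,0,0,91],[0,0,30,0,0,0,91],[0,0,20,0,0,0,91],[0,0,12,0,0,0,91],[0,0,0,0,0,0,91],[0,0,0,0,0,0,91]]'
python3 -m inch '[[0,0,0,0,0,0,60],[0,0,0,0,0,0,60],[0,0,0,0,0,0,60],[0,0,0,0,0,0,60],[0,0,0,0,0,0,60],[0,0,0,0,0,0,60],[0,0,0,0,0,0,60],[0,0,0,0,0,0,60]]' 27
python3 -m inch '[[0,0,-5,0,0,0,60],[0,0,-15,0,0,0,60],[0,0,-30,0,0,0,60],[0,0,-35,0,0,0,60],[0,0,-35,0,0,0,60],[0,0,-30,0,0,0,60],[0,0,-20,0,0,0,60],[0,0,-10,0,0,0,60],[0,0,0,0,0,0,60],[0,0,0,0,0,0,60],[0,0,0,0,0,0,60],[0,0,0,0,0,0,60]]'
python3 -m inch '[[0,0,0,0,0,0,60],[0,0,0,0,0,0,60],[0,0,0,0,0,0,60],[0,0,0,0,0,0,60],[0,0,0,0,0,0,60],[0,0,0,0,0,0,60]]'
python3 -c "
from h import *
a=snap('top','t4')['image'];b=snap('side','s4')['image'];cv2.imwrite('pics/c4.png',cv2.resize(np.vstack([a[110:310,170:490],b[80:370,180:500]]),None,fx=1.2,fy=1.2)[:,:,::-1])
s=arm.read_state();print(s['eef_pos'],s['wrist_force'],s['qvel'].round(3))"
```

```text
time: 29.0
eef_pos: [0.4484, 0.1148, 0.0441]
tcp_rot: [[-0.341, 0.94, 0.0], [0.94, 0.341, -0.0], [-0.0, 0.0, -1.0]]
wrist_force: [0.5, -0.0, 0.5]
width: 0.0911
finger_force: 0.0
time: 29.8
eef_pos: [0.4476, 0.1152, 0.0444]
tcp_rot: [[-0.342, 0.94, -0.0], [0.94, 0.342, -0.0], [-0.0, -0.0, -1.0]]
wrist_force: [-2.7, -1.6, 6.6]
width: 0.0685
finger_force: 27.0
time: 31.0
eef_pos: [0.4473, 0.1152, 0.2227]
tcp_rot: [[-0.342, 0.94, -0.003], [0.94, 0.342, -0.001], [0.0, -0.003, -1.0]]
wrist_force: [-0.5, 0.2, -4.0]
width: 0.0677
finger_force: 27.0
time: 31.6
eef_pos: [0.448, 0.1154, 0.224]
tcp_rot: [[-0.342, 0.94, 0.0], [0.94, 0.342, -0.0], [-0.0, 0.0, -1.0]]
wrist_force: [0.0, -0.8, -3.4]
width: 0.068
finger_force: 27.0
[0.44793955 0.11537029 0.22395025] [ 0.0234053   0.66448945 -3.48010768] [ 0.001 -0.001  0.001  0.     0.001 -0.001]
```

View pics/c4.png

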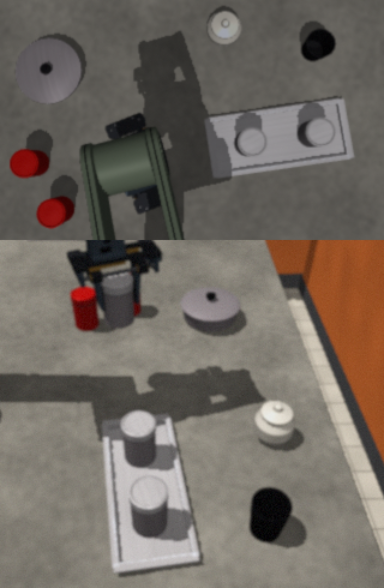

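B hangs upright in the gripper at side crop (119,300), with its underside about 18 cm up. It weighs clearly more than the other two, and everything else is in place, so I hand in.

```bash
python3 -c "
from rig import arm
print(arm.close_job())"
```

```text
the job is handed in; nothing more can be done
None
```

I handed the job in with the heaviest tin (about 0.4 kg) held still and upright, its underside about 18 cm above the counter; the two light tins stand upright in the tray, and the tumbler, jar and pan were left where they were.

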